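Throw the wire feeder's lever into the green-marked notch

ROBOT

A 7-joint arm with a two-finger parallel gripper is mounted at the origin on a cart in front of the work surface, level with it; the furniture and walls round the work are solid. World frame = base frame: x ahead of the robot, y to its left, z up, the work surface at z = 0. Lengths are in m, angles in rad, forces in N, time in s.
With the tool pointing down it reaches from about 0.425 to 0.825 m from the base axis. Payload 3.6 kg.
Tool frame: the origin (TCP) lies where the fingers leave the gripper's body, on its centre line; the fingertips stand 73 mm ahead of it and the grasp point (between the pads) lies 54 mm ahead of it; z points along the fingers, y is the line along which they close (so a half turn about z gives the same grasp; the last joint's range is limited). The gripper opens to 85 mm and grips with 20 to 120 N. Pads are 22 mm wide; open, the fingers measure 114 mm over their backs; the gripper's body (76 mm by 85 mm) begins 54 mm behind the grasp point. The pads swing forward as they close: fully open they stand 13 mm farther back than shut.
Start: joints at [-1.274, 0.615, -0.013, 1.423, 0.008, 1.103, -0.04], TCP at [0.206, 0.616, 0.304] pointing down, gripper open.
Joint ranges: [-3.12, 3.12], [-0.3, 2.06], [-1.34, 1.32], [0.26, 2.42], [-1.36, 4.5], [0.01, 1.98], [-2.84, 2.84]. Speed limits (rad/s): [2.79, 2.79, 3.14, 3.14, 3.14, 3.14, 3.14].

INTERFACE

Orientations are given as a unit quaternion [x, y, z, w].
In Python, from station import arm, snapshot, camera_info, ticket gives the robot as it stands. Calls block until the motion is done:
- arm.movep(position, orientation): joint-space move of the TCP to a pose.
- arm.line_to(position, velocity=0.15, ori=None): straight line of the TCP; ori=None keeps the orientation; velocity is the mean speed in m/s.
- arm.move_j(angles): joint-space move.
- arm.move_gripper(opening, effort=None): opening from 0.0 (shut) to 1.0 (fully open); effort is the grip in N (None keeps the last); returns when the fingers have stopped.
- arm.pause(seconds).
- arm.ik(position, orientation): joint angles nearest the present ones, or None.
- snapshot(name): name is "scene" or "side" or "wrist"; returns the picture (420x560x3 uint8, blue, green, red); there is no depth.
- camera_info(name): a dict with "fx", "fy", "cx", "cy" (pixels), "dist_coeffs" ([k1, k2, p1, p2, k3] as OpenCV has them; the pictures are not rectified), "R" (3x3) and "t" (3): a world point X has camera coordinates R X + t; the wrist camera has in their place "T_tool_cam" (4x4, takes a point from camera to tool coordinates, whose origin is the TCP and whose axes are the flange's). Camera axes: x right, y down, z forward; pixel columns grow to the right and rows downward; lengths in m; the calibration is good to about 2 mm. A picture is of the moment at which its call begins: read the wrist's pose just before it. camera_info takes no time and is no camera call.
A pose or a line that the arm cannot do raises arm.MotionError and nothing moves.
- ticket.finish_job(): hands the job in; it is judged then, once.
Readings, each from a call of its own:
- arm.read_time(): time.
- arm.read_joint_positions(): joint angles.
- arm.read_dq(): joint speeds.
- arm.read_effort(): joint torques, N m.
- arm.read_tool_pos(): TCP position.
- arm.read_eef_rot(): TCP orientation.
- arm.read_ft_force(): force on the tool from outside, world axes, zero at the start.
- arm.read_wrist_torque(): the same for the moment, N m.
- arm.read_opening(): opening from 0.0 (shut) to 1.0 (fully open).
- arm.read_finger_force(): force on a finger pad.
Only numpy, scipy, OpenCV 4.12 (cv2) and the standard library are available. Lean on these libraries where they do the work, as an engineer would, in place of code of your own. Each camera call takes 0.05 s, during which the arm holds its last target. There are 200 camera calls.

TASK

On the bench-top wire feeder (the grey plate with the white-and-blue wire spool), throw the lever with the orange knob out of its middle notch and into the notch marked by the green dot, so that the knob stands over the green dot. Let go of it: the lever must stay in that notch by itself.

Things in the scene. Friction and masses are not known exactly. Their poses are not given: they have to be found in the camera images.
- winder: wire feeder, fixed: grey plate 240 x 170 x 12 mm, blue gearbox with wire spool (top 93 mm up) on its far half; near half: lever over a steel rim (25 mm up) with 3 notches. Origin: on the lever's upright pivot axis, at bench height. x: pivot to spool, z up. Middle notch along -x, side notches 0.55 rad either side. Plate reaches 140 mm to -x, 100 to +x, 85 to each y. Place varies, yaw to 20 degrees
- feed_lever (a joint): lever angle about the pivot, rad, counter-clockwise from above positive: 0 middle notch (start, within 0.06), +0.55 notch on the feeder's -y side, -0.55 notch on its +y side; stops at +-0.62. A sprung pin in the lever rides on the notched rim and pulls the lever into the nearest notch; pulling out of a notch takes about 6 N at the knob, the crests between notches lie at +-0.28, and let go past a crest the lever falls into the next notch
- knob_grip (a point): centre of the orange knob on the lever, 64 mm above the bench, 100 mm from the pivot axis. Knob upright and round, 26 mm in diameter, from 40 to 87 mm above the bench; swings with the lever in a level arc. Below it the flat steel arm, 15 mm wide, top 32 mm above the bench, runs from the pivot to 32 mm past the knob. Nothing else as high within 60 mm of the knob
- green_mark: green dot, 26 mm in diameter, 3 mm thick, fixed on the plate 100 mm from the pivot axis at one of the two side notches; a red dot of the same size marks the other. Which side is green changes. Origin: centre of its underside, 12 mm above the bench, straight below the knob's centre when the lever is in that notch

How it is judged:
At the end, for the whole second after the job is handed in: The lever rests in the green-marked notch: the knob's centre is within 15 mm, seen from above, of the centre of the green dot, and the lever is still (horizontal distance between knob_grip and green_mark below 0.015 m and velocity of joint feed_lever between -0.1 and 0.1 rad/s); the robot touches nothing.
It also fails if it takes over 32 s, if anything falls off the work surface, if the arm or the gripper's body presses on something with over 40 N, if the wrist force passes 120 N, or if a joint passes its speed limit or range.

## Working session

There is one attempt and no reset: what is moved stays moved. The work goes in short steps, each a Python script; the robot and the scene stay as the last script left them, time stands still between calls to the robot, and variables do not carry over. Pictures are saved under pics/ and viewed, at most 10 in all, crops included, and the job is handed in when it is done.

```bash
mkdir -p pics
python3 - <<'E'
from station import arm,snapshot,camera_info
import cv2,numpy as np
a=snapshot("scene");b=snapshot("side")
cv2.imwrite("pics/scene0.png",a);cv2.imwrite("pics/side0.png",b)
for n in("scene","side"):
    c=camera_info(n);print(n,c['fx'],np.round(-np.array(c['R']).T@np.array(c['t']),3))
print(arm.read_time(),arm.read_eef_rot())
E
```

```text
scene 480.8778306868702 [ 0.177 -0.645  0.449]
side 497.22017345894216 [0.466 0.603 0.639]
0.1 [ 1.60667325e-01  9.87007896e-01 -1.18002746e-03 -1.74937640e-04]
```

View pics/scene0.png

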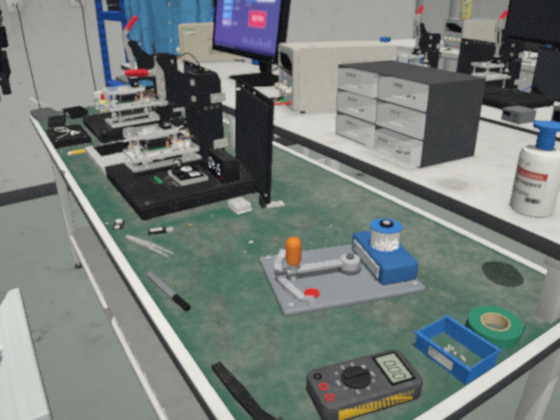

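View pics/side0.png

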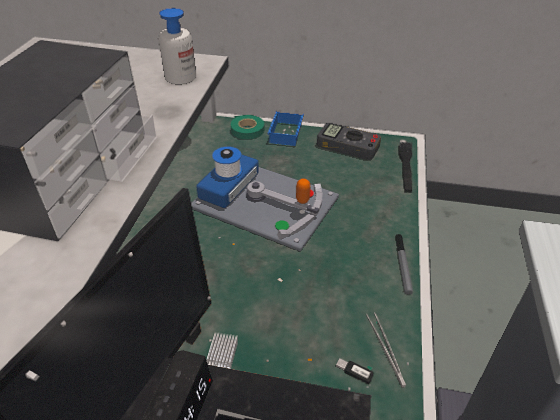

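The scene picture shows the orange knob at (293,250) and the red dot at (312,294). The side picture shows the knob at (303,190) and the green dot at (283,226). Green is therefore on the feeder's +y (left) side. A tall black panel stands in between.

```bash
cat > h.py <<'E'
import cv2,numpy as np
from station import arm,snapshot,camera_info
def ray(n,p):
    c=camera_info(n);K=np.array([[c['fx'],0,c['cx']],[0,c['fy'],c['cy']],[0,0,1.]])
    q=cv2.undistortPoints(np.array([[p]],float),K,np.array(c['dist_coeffs']))[0,0]
    R=np.array(c['R']);o=-R.T@np.array(c['t']);return o,R.T@np.array([q[0],q[1],1])
def plane(n,p,z):
    o,d=ray(n,p);return o+d*(z-o[2])/d[2]
def blob(img,kind,win):
    x0,y0,x1,y1=win;h=cv2.cvtColor(img,cv2.COLOR_BGR2HSV)
    lo,hi={'o':((7,150,100),(20,255,255)),'r':((0,170,120),(5,255,255)),'g':((50,170,90),(75,255,255))}[kind]
    m=cv2.inRange(h,lo,hi);k=np.zeros_like(m);k[y0:y1,x0:x1]=m[y0:y1,x0:x1]
    n,l,s,c=cv2.connectedComponentsWithStats(k);i=1+np.argmax(s[1:,4]);return c[i],s[i]
E
python3 - <<'E'
from h import *
a=cv2.imread("pics/scene0.png");b=cv2.imread("pics/side0.png")
ka,s1=blob(a,'o',(270,220,320,280));kb,s2=blob(b,'o',(285,165,325,215))
r,s3=blob(a,'r',(295,280,330,305));g,s4=blob(b,'g',(265,212,300,240))
print(ka,s1,kb,s2,r,s3,g,s4)
print("knob",plane("scene",ka,.064),plane("side",kb,.064))
G=plane("side",g,.015);R=plane("scene",r,.015);print("G",G,"R",R,np.linalg.norm((G-R)[:2]))
# panel: bottom/top/edges in scene; ground points
for p in[(268,205),(240,190),(145,215)]:print(p,plane("scene",p,0))
for p in[(190,340),(355,62)]:print(p,plane("side",p,0))
# panel top by two views: scene (271,99) near-right top?, side (186,193)
o1,d1=ray("scene",(271,97));o2,d2=ray("side",(186,193))
st=np.linalg.lstsq(np.c_[d1,-d2],o2-o1,rcond=None)[0];print(o1+d1*st[0],o2+d2*st[1])
E
```

```text
[293.13661202 250.3715847 ] [286 237  15  28 366] [302.74137931 190.42068966] [296 179  14  25 290] [311.7972973  292.08108108] [305 289  14   8  74] [281.43529412 224.74117647] [276 221  12   8  85]
knob [ 0.55514029 -0.08583856  0.064     ] [ 0.55494771 -0.0858735   0.064     ]
G [ 0.58515834 -0.04053259  0.015     ] R [ 0.5538944  -0.14065957  0.015     ] 0.10489445666687716
(268, 205) [0.68618258 0.21030107 0.        ]
(240, 190) [0.67540982 0.32438613 0.        ]
(145, 215) [0.43232636 0.3155713  0.        ]
(190, 340) [0.67429964 0.21298596 0.        ]
(355, 62) [ 0.50865399 -0.75977613  0.        ]
[0.67145045 0.16557091 0.25394692] [0.66534628 0.16791651 0.2482212 ]
```

```bash
cat >> h.py <<'E'
from scipy.spatial.transform import Rotation as Ro
G=np.array([.58516,-.04053]);Rd=np.array([.55389,-.14066])
u=(G-Rd)/np.linalg.norm(G-Rd);P=(G+Rd)/2+.1*np.cos(.55)*np.array([u[1],-u[0]])
def knob(th):
    c,s=np.cos(th),np.sin(th);return P+.1*np.array([[c,-s],[s,c]])@np.array([-u[1],u[0]])
def ori(th,sg=1):
    c,s=np.cos(th),np.sin(th);t=sg*np.array([[c,-s],[s,c]])@u
    y=np.array([t[0],t[1],0]);z=np.array([0,0,-1.]);return Ro.from_matrix(np.c_[np.cross(y,z),y,z]).as_quat()
E
python3 - <<'E'
from h import *
print(P,knob(0),knob(-.55))
q=arm.read_eef_rot();p=arm.read_tool_pos()
print(p,arm.ik([p[0],p[1],.45],q),arm.ik([.15,.5,.45],q))
for sg in(1,-1):
  for z in(.45,.25,.118):print(sg,z,np.round(arm.ik([*knob(0),z],ori(-.275,sg)) if arm.ik([*knob(0),z],ori(-.275,sg)) is not None else [0],2))
E
```

```text
[ 0.65090153 -0.1160084 ] [ 0.55544794 -0.08619882] [ 0.58510609 -0.04070263]
[0.20600171 0.61592421 0.30283605] [-1.27801502  0.53446447 -0.00695072  1.15947787  0.00351425  1.45004694
 -0.03636548] [-1.30939657  0.30086856 -0.01649105  1.53559573  0.00490596  1.30755103
 -0.07837238]
1 0.45 [-0.23  0.4   0.54  1.44 -0.21  1.35  1.31]
1 0.25 [-0.05  0.55  0.26  1.76 -0.18  0.86  1.28]
1 0.118 [ 0.09  0.73  0.04  1.86 -0.05  0.56  1.15]
-1 0.45 [-0.52  0.56  1.14  1.45 -0.5   1.45 -1.53]
-1 0.25 [-0.51  0.8   1.13  1.77 -0.8   1.12 -1.25]
-1 0.118 [-0.42  0.94  0.94  1.88 -1.    0.89 -1.11]
```

Run:
```python
from h import *
q=arm.read_eef_rot()
arm.movep([.15,.5,.45],q)
arm.movep([*knob(0),.45],ori(-.275)); 
print(arm.read_time(),arm.read_tool_pos(),arm.read_ft_force())
arm.line_to([*knob(0),.22],.2)
p=arm.read_tool_pos();print(p)
a=snapshot("scene");b=snapshot("side");cv2.imwrite("pics/c.png",np.hstack([a[120:330,180:440],b[60:270,160:420]]))
print(arm.read_time(),arm.read_joint_positions())
```

```text
3.425 [ 0.55579135 -0.08493574  0.44973242] [ 0.00535538  0.95481757 -0.15810677]
[ 0.55607413 -0.08652621  0.22108058]
4.825 [-0.35021331  0.68874822  0.77050082  1.79754208 -0.59962313  0.90262098
  1.68557744]
```

View pics/c.png

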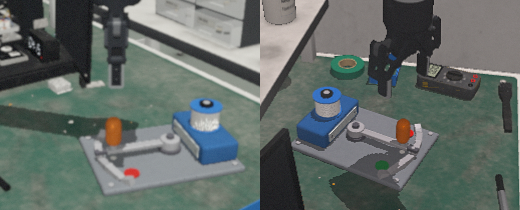

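The picture shows the open gripper centred above the knob: in the left crop the knob is at (114,128) and the fingers are directly over it. The way down is clear.

Run:
```python
from h import *
arm.line_to([*knob(0),.118],.12)
print(arm.read_tool_pos(),arm.read_ft_force())
arm.move_gripper(0.25,effort=30)
print(arm.read_opening(),arm.read_finger_force(),arm.read_ft_force())
for th in(-.14,-.28,-.42,-.55):
    arm.line_to([*knob(th),.118],.06);print(th,arm.read_tool_pos()[:2]-knob(th),arm.read_ft_force())
arm.pause(.3);arm.move_gripper(1.0)
print(arm.read_opening(),arm.read_finger_force(),arm.read_ft_force(),arm.read_time())
p=arm.read_tool_pos();arm.line_to([p[0],p[1],.25],.15)
arm.pause(.3)
a=snapshot("scene");b=snapshot("side")
ka,s1=blob(a,'o',(250,210,360,290));kb,s2=blob(b,'o',(255,165,335,240))
print(s1,s2,plane("scene",ka,.064)[:2]-G,plane("side",kb,.064)[:2]-G)
cv2.imwrite("pics/d.png",np.hstack([a[120:330,180:440],b[60:270,160:420]]))
print(arm.read_time())
```

```text
[ 0.55592834 -0.08651849  0.11869065] [ 0.59063249 -0.47475366  0.39488431]
0.2893219437728827 31.130803604610264 [-0.50831723  0.39338859  3.2839302 ]
-0.14 [-0.00358008 -0.00819866] [ -6.26269922 -12.37321893   2.10347166]
-0.28 [-0.00421774 -0.00292853] [-8.62456371 -3.44878795  9.50050428]
-0.42 [-0.00253769 -0.00011343] [-5.21747247  1.48563295  7.12574333]
-0.55 [-0.00280198 -0.00052827] [-4.92999246  0.20839312  5.5804433 ]
0.9991582092742366 0.0 [-0.81930496  0.76557181 -0.03188719] 8.8333
[285 223  16  26 354] [275 193  14  25 307] [-0.00183635 -0.00222391] [-0.00014253  0.00084103]
10.2667
```

View pics/d.png

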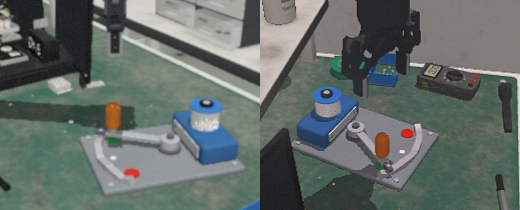

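The picture shows the knob over the green dot at (382,147) in the right crop, with the gripper clear above it. Both cameras put the knob within 3 mm of the dot.

```bash
python3 -c "
from station import ticket
print(ticket.finish_job())"
```

```text
the job is handed in; nothing more can be done
None
```

The lever is in the green-marked notch and holds there by itself, with the knob within 3 mm of the green dot in both camera views; I let go, moved the gripper clear and handed the job in at about 10 s, but no verdict came back.

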